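Slide a board carrier under the gravity catch of a rework fixture

ROBOT

A 6-joint arm with a two-finger parallel gripper is mounted at the origin on the work surface. World frame = base frame: x ahead of the robot, y to its left, z up, the work surface at z = 0. Lengths are in m, angles in rad, forces in N, time in s.
With the tool pointing down it reaches from about 0.35 to 0.8 m from the base axis. Payload 7.3 kg.
Tool frame: the origin (TCP) lies between the finger pads; the fingertips stand 25 mm ahead of it and the grasp point (between the pads) lies 6 mm ahead of it (r.tip_extent is the distance from the TCP to the fingertips, in m); z points along the fingers, y is the direction in which the jaws open and shut (so a half turn about z gives the same grasp; the last joint's range is limited). The gripper opens to 85 mm and grips with 20 to 120 N. Pads are 22 mm wide; open, the fingers measure 114 mm over their backs; the gripper's body (76 mm by 85 mm) begins 54 mm behind the grasp point. The pads swing forward as they close: fully open they stand 13 mm farther back than shut.
Start: joints at [-1.261, 0.342, 1.524, -0, 1.275, -0.146], TCP at [0.231, -0.471, 0.256] pointing down, gripper open.
Joint ranges: [-2.53, 2.53], [-0.77, 2.02], [0.04, 2.7], [-1, 4.14], [0.28, 2.66], [-3.11, 3.11]. Speed limits (rad/s): [2.57, 2.57, 3.14, 3.14, 3.14, 3.14].

INTERFACE

Orientations are given as a unit quaternion [x, y, z, w].
In Python, from workcell import r, command_gripper, optics gives the robot as it stands. The module is installed in compiled form; this text tells all that it offers. Calls block until the motion is done:
- r.reach(position, orientation): joint-space move of the TCP to a pose.
- r.move_straight(position, orientation=None, speed=0.15, max_force=None): straight line of the TCP; orientation=None keeps the orientation; speed is the mean speed in m/s. With max_force (N) it stops when the force on the tool has changed by that much, and returns True; else False.
- r.movej(angles): joint-space move.
- command_gripper(opening, force=None): finger opening in m; force is the grip in N (None keeps the last); returns when the fingers have stopped.
- r.hold(seconds).
- r.solve_ik(position, orientation): joint angles nearest the present ones, or None.
- r.read_state(): the state.
- optics.get_image(name): name is "scene" or "top" or "wrist"; returns (picture, depth): 400x640x3 uint8, red, green, blue; 400x640 float32, m along the optical axis (not along the pixel's ray), 0 where there is no reading.
- optics.camera_model(name): a dict with "K" (3x3 intrinsics, pixels), "k1" (the pictures are not rectified: a ray, as slopes to the right and down, at radius r is drawn at 1 + k1 r^2 times it, then the intrinsics apply), "R" (3x3) and "t" (3): a world point X has camera coordinates R X + t; the wrist camera has in their place "tool_from_camera" (4x4, takes a point from camera to tool coordinates, whose origin is the TCP and whose axes are the flange's). Camera axes: x right, y down, z forward; pixel columns grow to the right and rows downward; lengths in m; the calibration is good to about 2 mm. A picture is of the moment at which its call begins: read the wrist's pose just before it. camera_model takes no time and is no camera call.
A pose or a line that the arm cannot do raises r.PlanningError and nothing moves.
- r.finish_job(): hands the job in, once; it reports no verdict.
The state is a dict: "time_s": time; "joint_positions": joint angles; "dq": joint speeds; "tau": joint torques, N m; "eef_pos": TCP position; "eef_rot": TCP orientation; "contact_force": force on the tool from outside, world axes, zero at the start; "torque": the same for the moment, N m; "grip_width": finger opening in m.
Only numpy, scipy, OpenCV 4.12 (cv2) and the standard library are available. Lean on these libraries where they do the work, as an engineer would, in place of code of your own. Each camera call takes 0.05 s, during which the arm holds its last target. There are 200 camera calls.

TASK

Pick up the grey board carrier by its yellow grip, set it flat in the wide open end of the blue-railed fixture, and slide it along the bed so that its own leading edge lifts the red hinged catch. Push it gently on against the orange spring pad until the catch has dropped behind the carrier and locks it in, then let go. Never touch the catch with the gripper, do not ram the spring pad, do not jam the carrier hard into the rails or bed, and leave the bowl, the bottle and the stack of boards where they are.

Things in the scene. Friction and masses are not known exactly. Their poses are not given: they have to be found in the camera images.
- fixture: Fixed aluminium bed plate, 315 (x) x 150 (y) x 8 mm, with blue rails 14 mm tall on it. Origin: on the bench under the channel's centre line, 165 mm from the plate's open front end; x runs along the channel from the open end inwards, y left, z up. Bed surface at z = +8. Gap between rails: 103 mm for x = -160 to -60, narrowing to 83 mm at x = -30, then 83 mm up to x = 120.
- entry (a point): Point on the bed's surface on the centre line of the wide entry, at fixture x = -110 mm; a carrier whose origin is here lies wholly in front of the catch. Axes as the fixture's.
- mouth (a point): Point on the bed, centre line, fixture x = -30 mm, where the narrow rails start. A dark steel latch unit (red catch at left, orange spring pad at rear, joined by a bar outside the left rail) is bolted on the bed anywhere along slots: the catch's locking face lies 4 to 34 mm beyond this point, not reported, to be felt or seen. Its pivot post is 36 mm tall, rear crosspiece 16 mm.
- rear (a point): Point on the bed, centre line, fixture x = +120 mm, rear end of the rails. How locking works: the catch falls only once the carrier's rear edge is 2 to 3 mm beyond the catch's locking face; the spring pad then pushes the carrier back against that face. The pad meets the carrier when its rear edge is still 6 mm short of the face, and its hard stop comes 7 mm beyond the face.
- carrier: Loose grey pallet, 100 (x) x 80 (y) x 14 mm, 0.3 to 0.5 kg, smooth, with a green circuit board on top. Origin: centre of its underside; x is its long axis, z up; either end may lead. A yellow upright grip block, 26 (x) x 18 (y) mm, rises from its top to 54 mm above its underside, centred at x = -15, y = 0. It can be held across either pair of faces, or pushed at its trailing edge.
- grip (a point): On the carrier's yellow grip block: on its vertical axis, 40 mm above the carrier's underside, 14 mm below the block's top. Axes as the carrier's.
- catch (a joint): Angle in rad of the red gravity catch (0.1 kg, no spring): 0 down (locked), grows as lifted, about 0.2 when riding on the carrier. Arm over the left rail, 57 to 65 mm left of the centre line, 24 to 32 mm above the bed; pivot 45 mm in front of the locking face. Toe: from 29 mm left of the centre line outwards, down to 4 mm above the bed, front a 39 degree ramp 25 mm long.
- ejector (a joint): Travel in m of the orange spring pad (50 mm wide, 2 to 13 mm above the bed, centred 12 mm left of the centre line): 0 out, grows inwards to a hard stop at 0.013. It pushes with 2 N when first met and 0.5 N more per mm: about 6 N when the catch falls, 8.5 N just before the hard stop.
- bowl: White bowl, 110 mm across, 50 mm tall, bystander. Origin at the centre of its foot.
- bottle: White bottle, 60 mm across, 150 mm tall, bystander. Origin at the centre of its foot.
- boards: Small stack of boards on a brown pad, 90 x 60 x 20 mm, bystander. Origin at the centre of its underside.
There are look-alikes about, which are no part of the job. What is shaped like the carrier but pink is not meant.

How it is judged:
By the outcome, as a careful person would: the job done as asked, in the order asked, and still so for the second after the job is handed in, with the robot touching nothing.
It also fails if it takes over 64 s, if anything falls off the work surface, if the arm or the gripper's body presses on something with over 40 N, if the wrist force passes 120 N, or if a joint passes its speed limit or range.

## Working session

There is one attempt and no reset: what is moved stays moved. The work goes in short steps, each a Python script; the robot and the scene stay as the last script left them, time stands still between calls to the robot, and variables do not carry over. Pictures are saved under pics/ and viewed, about 8 in all and at most 12, crops included, and the job is handed in when it is done.

```bash
mkdir -p pics; cat > h.py <<'E'
import numpy as np, cv2
from workcell import r, command_gripper, optics
from scipy.spatial.transform import Rotation as R
def snap(name,fn):
    st=r.read_state(); im,d=optics.get_image(name); m=optics.camera_model(name)
    np.savez(f'pics/{fn}.npz',im=im,d=d,K=m['K'],k1=m['k1'],**({'R':m['R'],'t':m['t']} if 'R' in m else {'T':m['tool_from_camera']}),p=st['eef_pos'],q=st['eef_rot'])
    cv2.imwrite(f'pics/{fn}.png',im[:,:,::-1]); return im,d
def pose(z):
    if 'R' in z: return z['R'].T, -z['R'].T@z['t']
    Rt=R.from_quat(z['q']).as_matrix(); T=z['T']
    return Rt@T[:3,:3], Rt@T[:3,3]+z['p']
def rays(z,uv):
    K=z['K'];k=float(z['k1']); D=np.array([k,0,0,0,0])
    # radial: xd = x(1+k r^2)
    return cv2.undistortPointsIter(np.array(uv,float).reshape(-1,1,2),K,D,None,None,(3,100,1e-10)).reshape(-1,2)
def onplane(z,uv,h):
    Rw,c=pose(z); n=rays(z,uv); d=np.c_[n,np.ones(len(n))]@Rw.T
    return c+d*((h-c[2])/d[:,2])[:,None]
def cloud(z):
    h,w=z['d'].shape; u,v=np.meshgrid(np.arange(w),np.arange(h))
    n=rays(z,np.c_[u.ravel(),v.ravel()]); Rw,c=pose(z)
    P=(np.c_[n,np.ones(len(n))]*z['d'].ravel()[:,None])@Rw.T+c
    return P.reshape(h,w,3)
def load(fn): return dict(np.load(f'pics/{fn}.npz'))
def down(yaw): # tool z down, tool y at yaw+90deg.. x axis at yaw
    return (R.from_euler('z',yaw)*R.from_euler('x',np.pi)).as_quat()
E
python3 - <<'E'
from h import *
snap('top','top0'); snap('scene','scene0')
s=r.read_state(); print(s['time_s'],s['eef_rot'],s['grip_width'],s['contact_force'])
E
```

```text
0.1 [ 9.74144755e-01  2.25923735e-01 -6.73923654e-05 -6.77229507e-04] 0.08552254374007387 [-0.51457641  0.38465096 -0.65402029]
```

View pics/top0.png

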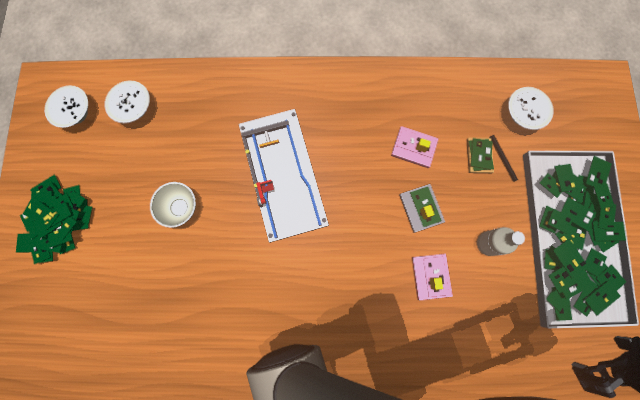

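View pics/scene0.png

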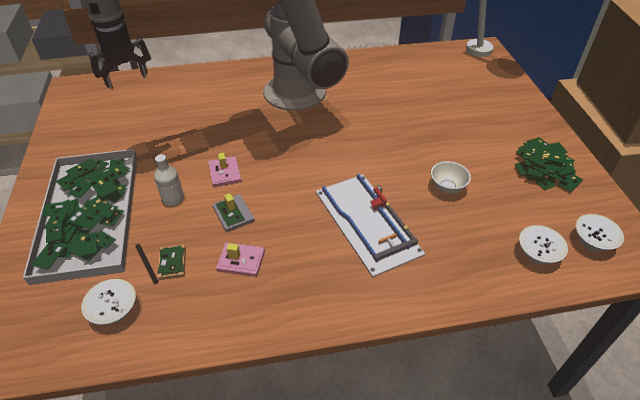

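Three carrier shapes appear in top: pink (415,147), grey (423,208) and pink (433,277). Only the grey one fits. The fixture is at (285,175), with its open end toward the robot at about (298,232), the red catch at (264,188) and the orange pad at (268,141). I'll confirm in one enlarged crop covering both.

```bash
python3 - <<'E'
from h import *
z=load('top0'); im=z['im'][:,:,::-1]
a=cv2.resize(im[100:250,230:335],None,fx=4,fy=4,interpolation=cv2.INTER_CUBIC)
b=cv2.resize(im[180:240,395:450],None,fx=6,fy=6,interpolation=cv2.INTER_CUBIC)
o=np.zeros((600,770,3),np.uint8); o[:600,:420]=a; o[:360,430:760]=b
cv2.imwrite('pics/crop1.png',o)
P=cloud(z); Rw,c=pose(z); print(c, P[300,500],P[208,415],P[207,433])
E
```

```text
[0.3731375  0.00199004 0.92678134] [ 0.31018716 -0.41435893  0.00412546] [ 0.52931232 -0.21966007  0.01429312] [ 0.53182595 -0.26399156  0.01339995]
```

View pics/crop1.png

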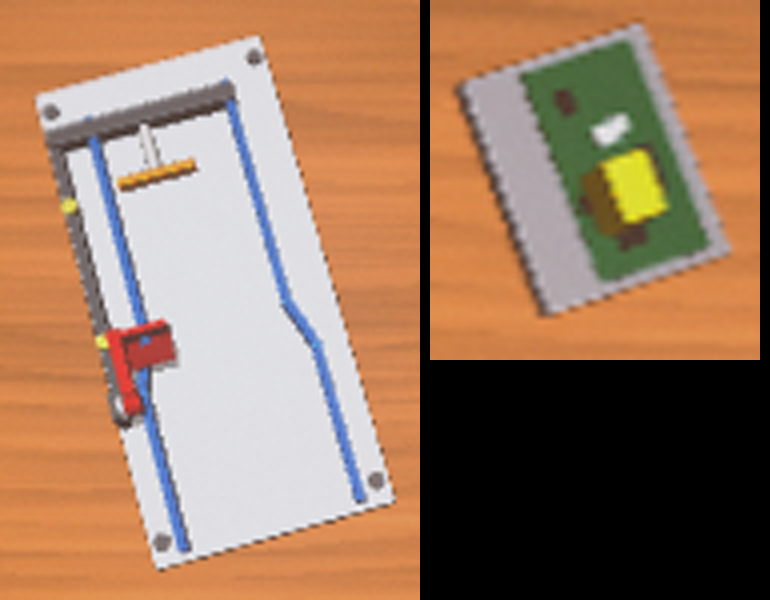

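The crop confirms the target: a grey rim, green board and yellow block, with the block toward the near end. In crop px the carrier corners are (460,87), (643,25), (731,250), (547,313). The plate corners are (37,97), (262,37), (395,502), (157,570).

```bash
python3 - <<'E'
from h import *
z=load('top0')
A=lambda L:[((x+.5)/4-.5+230,(y+.5)/4-.5+100) for x,y in L]
B=lambda L:[((x-430+.5)/6-.5+395,(y+.5)/6-.5+180) for x,y in L]
# order: rear-left, rear-right, front-right, front-left
def fit(mod,P):
    M=np.array(mod); ma,pa=M.mean(0),P[:,:2].mean(0)
    H=(M-ma).T@(P[:,:2]-pa); th=np.arctan2(H[0,1]-H[1,0],H[0,0]+H[1,1])
    Rm=np.array([[np.cos(th),-np.sin(th)],[np.sin(th),np.cos(th)]]); t=pa-Rm@ma
    return t,th,((M@Rm.T+t)-P[:,:2])*1000
P=onplane(z,A([(37,97),(262,37),(395,502),(157,570)]),.008)
t,th,e=fit([(.150,.075),(.150,-.075),(-.165,-.075),(-.165,.075)],P); print('fix',t,np.degrees(th),e.round(1))
c=onplane(z,B([(460,87),(643,25),(731,250),(547,313)]),.014)
tc,tc_h,e=fit([(.05,.04),(.05,-.04),(-.05,-.04),(-.05,.04)],c); print('car',tc,np.degrees(tc_h),e.round(1))
g=onplane(z,B([(603,163),(648,150),(668,207),(625,222)]),.054).mean(0); print('grip',g, 'model',tc-.015*np.array([np.cos(tc_h),np.sin(tc_h)]))
def rel(p): 
    d=p[:,:2]-t; return np.c_[d@[np.cos(th),np.sin(th)],d@[-np.sin(th),np.cos(th)]].round(4)
print('toe rear edge',rel(onplane(z,A([(112,330),(172,322)]),.036)),'pad',rel(onplane(z,A([(120,188),(198,168)]),.019)))
print('pin',rel(onplane(z,A([(120,405)]),.04)))
E
```

```text
fix [0.62633213 0.10619793] 15.785292902363286 [[ 0.8  0.6]
 [ 1.  -0. ]
 [-0.9 -1.2]
 [-0.9  0.6]]
car [ 0.53052007 -0.23719999] 18.415788039948975 [[ 1.5  0.2]
 [ 0.9  0.7]
 [-1.1 -0.6]
 [-1.3 -0.3]]
grip [ 0.51659926 -0.24215608  0.054     ] model [ 0.51628823 -0.24193864]
toe rear edge [[-0.0213  0.0618]
 [-0.0264  0.0259]] pad [[ 0.0706  0.0371]
 [ 0.0699 -0.0131]]
pin [[-0.068   0.0677]]
```

```bash
cat >> h.py <<'E'
FT=np.array([0.62633,0.10620]); FH=np.radians(15.785)
CT=np.array([0.5305,-0.2372]); CH=np.radians(18.416)
def fw(x,y,z,t=FT,h=FH):
    return np.array([t[0]+x*np.cos(h)-y*np.sin(h), t[1]+x*np.sin(h)+y*np.cos(h), z])
def st(): 
    s=r.read_state(); print('t',round(s['time_s'],2),'p',s['eef_pos'].round(4),'F',np.round(s['contact_force'],1),'M',np.round(s['torque'],2),'w',round(s['grip_width'],4)); return s
E
python3 - <<'E'
from h import *
print(optics.camera_model('wrist')['tool_from_camera'].round(4), optics.camera_model('wrist')['K'])
r.reach(fw(-.02,0,.30),down(FH+np.pi/2)); r.hold(.2); snap('wrist','w_fix'); st()
r.reach(fw(-.015,0,.25,CT,CH),down(CH+np.pi/2)); r.hold(.2); snap('wrist','w_car'); st()
o=np.vstack([cv2.imread('pics/w_fix.png'),cv2.imread('pics/w_car.png')]); cv2.imwrite('pics/w2.png',cv2.resize(o,(480,600)))
E
```

```text
[[-4.000e-04 -9.555e-01 -2.950e-01  7.560e-02]
 [ 1.000e+00 -5.000e-04  1.000e-04 -2.000e-04]
 [-2.000e-04 -2.950e-01  9.555e-01 -1.165e-01]
 [ 0.000e+00  0.000e+00  0.000e+00  1.000e+00]] [[301.25947721   0.         321.22772544]
 [  0.         301.25947721 197.3816784 ]
 [  0.           0.           1.        ]]
t 2.78 p [0.6071 0.1002 0.3   ] F [0.1 1.2 1.5] M [0.02 0.01 0.  ] w 0.0851
t 4.38 p [ 0.5168 -0.2411  0.2501] F [ 0.  -1.5  0.4] M [ 0.02  0.03 -0.04] w 0.0853
```

View pics/w_fix.png

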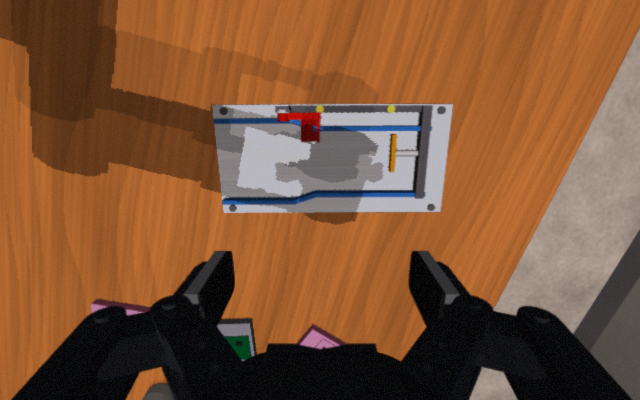

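View pics/w_car.png

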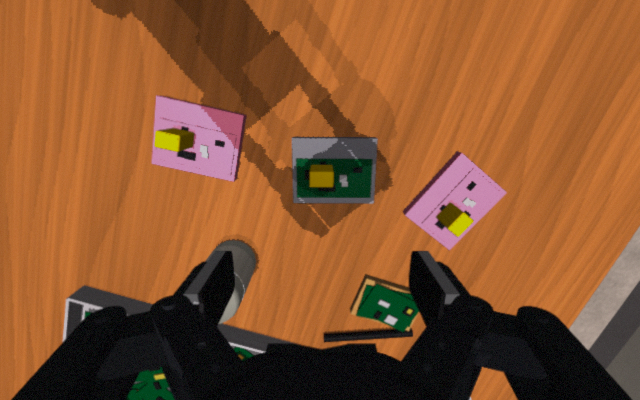

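```bash
python3 - <<'E'
from h import *
def fr(P,t=FT,h=FH):
    d=P[:,:2]-t; return np.c_[d@[np.cos(h),np.sin(h)],d@[-np.sin(h),np.cos(h)]]
for n in ['top0','w_fix']:
    z=load(n); im=z['im'].astype(int); R_,G,B=im[...,0],im[...,1],im[...,2]
    m=(B>R_*1.5)&(B>40)&(B-R_>30); v,u=np.nonzero(m); P=fr(onplane(z,np.c_[u,v],.022))
    for nm,s in [('L narrow',(P[:,1]>.02)&(P[:,1]<.07)&(P[:,0]>-.02)&(P[:,0]<.11)),('R narrow',(P[:,1]<-.02)&(P[:,1]>-.07)&(P[:,0]>-.02)&(P[:,0]<.11)),('L wide',(P[:,1]>.02)&(P[:,1]<.07)&(P[:,0]<-.085)&(P[:,0]>-.155)),('R wide',(P[:,1]<-.02)&(P[:,1]>-.07)&(P[:,0]<-.06)&(P[:,0]>-.155))]:
        if s.sum()>5:
            a=np.polyfit(P[s,0],P[s,1],1); print(n,nm,s.sum(),'slope deg',np.degrees(a[0]).round(2),'y at 0.03',(np.polyval(a,.03)*1000).round(1),'at -.11',(np.polyval(a,-.11)*1000).round(1))
z=load('w_fix'); print('plate',(fr(onplane(z,[(212,105),(452,105),(441,212),(224,212)],.008))*1000).round(1).tolist())
im=z['im'].astype(int); m=(im[...,0]>180)&(im[...,1]>90)&(im[...,1]<180)&(im[...,2]<60); m[:120]=0;m[180:]=0;m[:,:380]=0;m[:,410:]=0
v,u=np.nonzero(m); P=fr(onplane(z,np.c_[u,v],.021)); print('pad',len(u),np.percentile(P*1000,[2,50,98],axis=0).round(1).tolist())
m=(im[...,0]>90)&(im[...,1]<40)&(im[...,2]<50); m[150:]=0;m[:100]=0; v,u=np.nonzero(m); print('red px',u.min(),u.max(),v.min(),v.max()); P=fr(onplane(z,np.c_[u,v],.04)); print((P.min(0)*1000).round(1),(P.max(0)*1000).round(1))
z=load('w_car'); P=fr(onplane(z,[(292,138),(377,138),(374.5,203),(293.5,203)],.014),CT,CH); print('car',(P*1000).round(1).tolist())
im=z['im'].astype(int); m=(im[...,0]>140)&(im[...,1]>100)&(im[...,2]<60); m[:150]=0;m[200:]=0;m[:,:300]=0;m[:,345:]=0
v,u=np.nonzero(m); P=fr(onplane(z,np.c_[u,v],.054),CT,CH); print('grip',len(u),np.percentile(P*1000,[2,98],axis=0).round(1).tolist())
C=cloud(load('top0')); 
for p in [(240,500),(238,517),(240,485)]: print('bottle',C[p].round(3))
E
```

```text
top0 L narrow 117 slope deg 0.34 y at 0.03 45.0 at -.11 44.2
top0 R narrow 102 slope deg 0.2 y at 0.03 -43.5 at -.11 -44.0
top0 L wide 72 slope deg 0.35 y at 0.03 55.5 at -.11 54.6
top0 R wide 89 slope deg 0.21 y at 0.03 -53.3 at -.11 -53.8
w_fix L narrow 504 slope deg -0.03 y at 0.03 45.9 at -.11 45.9
w_fix R narrow 549 slope deg -0.02 y at 0.03 -41.8 at -.11 -41.7
w_fix L wide 266 slope deg 0.34 y at 0.03 55.9 at -.11 55.1
w_fix R wide 410 slope deg 0.68 y at 0.03 -50.4 at -.11 -52.1
plate [[-161.7, 74.6], [150.7, 74.2], [153.3, -73.9], [-160.2, -73.3]]
pad 103 [[72.9, -9.2], [74.7, 14.9], [76.6, 35.6]]
red px 278 319 113 141
[-72.1  31.5] [-22.4  65. ]
car [[-47.6, 39.0], [50.7, 39.1], [52.0, -40.0], [-47.9, -40.1]]
grip 124 [[-22.6, -4.9], [-3.4, 6.6]]
bottle [ 0.443 -0.378  0.109]
bottle [ 0.443 -0.395  0.15 ]
bottle [ 0.447 -0.367  0.056]
```

```bash
python3 - <<'E'
from h import *
q=down(CH+np.pi/2)
p=fw(-.0143,-.0003,.047,CT,CH)
print(r.move_straight(p+[0,0,.05],q,speed=.2), r.move_straight(p,q,speed=.08,max_force=8))
st(); command_gripper(.0,40); st()
r.move_straight(p+[0,0,.003],q,speed=.03); r.hold(.2); st()
r.move_straight(p+[0,0,.12],q,speed=.2); r.hold(.3); st()
q2=down(FH+np.radians(.15)+np.pi/2)
r.reach(fw(-.127,.0013,.17),q2); r.hold(.2); st()
snap('wrist','w_held')
E
```

```text
False False
t 6.07 p [ 0.5173 -0.2422  0.0473] F [ 0.6 -0.8 -0.9] M [0.02 0.01 0.04] w 0.0857
t 6.64 p [ 0.5172 -0.2421  0.0473] F [0.6 0.  2.8] M [ 0.04  0.06 -0.  ] w 0.0256
t 7.09 p [ 0.5169 -0.2419  0.0497] F [-0.3 -0.4 -3.7] M [-0.02  0.08  0.01] w 0.0257
t 8.12 p [ 0.5167 -0.2418  0.166 ] F [-0.8  0.1 -4.4] M [-0.08  0.04  0.  ] w 0.0251
t 9.53 p [0.5041 0.0718 0.1699] F [-0.1 -0.1 -3.9] M [0.01 0.03 0.03] w 0.0253
```

View pics/w_held.png

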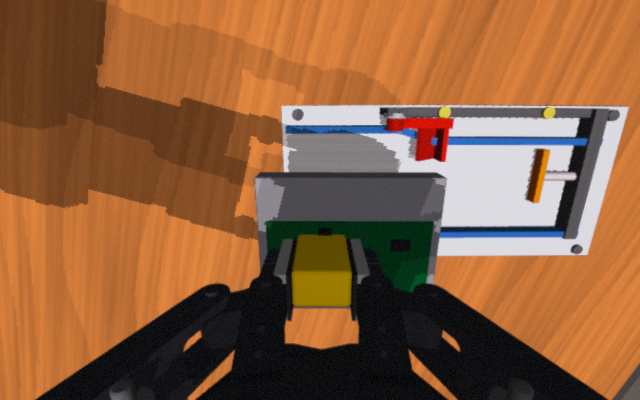

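View: the carrier is held square and level. The left rail runs from (290,128) to (585,142) parallel to it, and the catch is clear ahead. Next I'll lower it, then feel both wide rails gently to find the true centre line.

```bash
cat >> h.py <<'E'
Q2=down(FH+np.radians(.15)+np.pi/2)
def inF(p):
    d=np.array(p[:2])-FT; return (np.array([d@[np.cos(FH),np.sin(FH)],d@[-np.sin(FH),np.cos(FH)],p[2]])*1000).round(2)
def sf(tag=''):
    s=r.read_state(); f=np.array(s['contact_force']); c,n=np.cos(FH),np.sin(FH)
    print(tag,'t',round(s['time_s'],2),'F-frame mm',inF(s['eef_pos']),'f',np.round([f[0]*c+f[1]*n,-f[0]*n+f[1]*c,f[2]],1),'Mz',round(s['torque'][2],2),'w',round(s['grip_width'],4)); return s
E
python3 - <<'E'
from h import *
r.move_straight(fw(-.127,.0013,.062),Q2,speed=.15); sf('above')
print(r.move_straight(fw(-.127,.0013,.053),Q2,speed=.01,max_force=4)); s=sf('bed'); zb=s['eef_pos'][2]
r.move_straight(fw(-.127,.0013,zb+.0015),Q2,speed=.02); sf('up')
for sg in (1,-1):
    print(r.move_straight(fw(-.127,.0013+sg*.017,zb+.0015),Q2,speed=.015,max_force=4)); sf('side%d'%sg)
    r.move_straight(fw(-.127,.0013,zb+.0015),Q2,speed=.03)
sf('centre')
E
```

```text
above t 10.44 F-frame mm [-126.38    1.06   62.67] f [ 1.  -0.5 -2.9] Mz -0.0 w 0.0257
True
bed t 11.11 F-frame mm [-126.94    1.29   55.34] f [-0.1 -0.   5.2] Mz -0.01 w 0.0253
up t 11.39 F-frame mm [-127.37    1.42   56.49] f [-0.2 -0.8 -2.5] Mz -0.06 w 0.0251
True
side1 t 12.15 F-frame mm [-127.35   12.29   56.38] f [ 0.8 -2.4 -3. ] Mz -0.04 w 0.0254
True
side-1 t 13.48 F-frame mm [-127.72  -10.76   56.16] f [ 0.3  0.1 -3. ] Mz -0.02 w 0.0255
centre t 14.03 F-frame mm [-126.97    1.5    56.83] f [ 0.   1.1 -2.8] Mz -0.02 w 0.0253
```

The centre line is at y = +0.77 mm. Total lateral travel was 23.05 mm against 23 expected, so the fit is consistent. Next is the slide, with a force limit.

```bash
python3 - <<'E'
from h import *
zb=.0554
Y=lambda x: .00077+np.tan(np.radians(.15))*(x+.112)
r.move_straight(fw(-.127,Y(-.127),zb),Q2,speed=.02); sf('down')
for x in (-.095,-.075,-.055,-.03,-.012,0):
    hit=r.move_straight(fw(x,Y(x),zb),Q2,speed=.035,max_force=10); sf(str(hit))
    if hit: break
snap('wrist','w_slide')
E
```

```text
down t 14.28 F-frame mm [-126.93    0.55   55.37] f [-0.1  0.1 -2.8] Mz -0.03 w 0.0254
False t 15.35 F-frame mm [-95.11   0.83  55.38] f [-0.4 -0.7 -2.9] Mz 0.02 w 0.0253
False t 16.07 F-frame mm [-74.91   0.88  55.38] f [ 0.4 -0.1 -2.3] Mz -0.04 w 0.0252
False t 16.8 F-frame mm [-54.91   0.94  55.4 ] f [ 0.4  0.1 -2.5] Mz -0.01 w 0.0252
False t 17.67 F-frame mm [-30.     1.01  55.35] f [ 0.1  0.  -3.2] Mz -0.01 w 0.0256
False t 18.33 F-frame mm [-11.84   1.05  55.4 ] f [ 0.   1.2 -3.2] Mz -0.02 w 0.0253
False t 18.82 F-frame mm [ 0.23  1.07 55.38] f [ 0.2  0.3 -2.1] Mz 0.02 w 0.0254
```

View pics/w_slide.png

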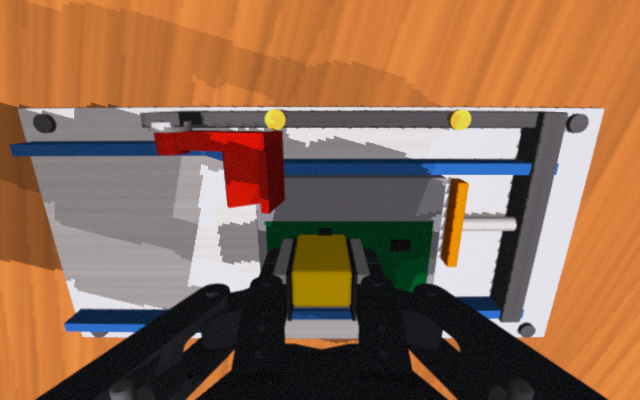

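View: the carrier lies between the narrow rails. The red toe rides on its rear-left edge at (265,190), and the orange pad at (455,220) is a few mm ahead of the leading edge at (443,200). Next I'll advance in 1 mm steps, reading the axial force.

```bash
python3 - <<'E'
from h import *
zb=.0552
Y=lambda x: .00077+np.tan(np.radians(.15))*(x+.112)
c,n=np.cos(FH),np.sin(FH)
def fx(k=6):
    v=[]
    for _ in range(k):
        r.hold(.03); f=r.read_state()['contact_force']; v.append(f[0]*c+f[1]*n)
    return np.mean(v)
x=.000
r.move_straight(fw(x,Y(x),zb),Q2,speed=.01); b=fx(); print('base',b); out=[]
while x<.022:
    x+=.001
    hit=r.move_straight(fw(x,Y(x),zb),Q2,speed=.012,max_force=9); f=fx()-b
    out.append((round(x*1000),inF(r.read_state()['eef_pos'])[0],round(f,2))); 
    if hit or f<-5.0: break
print(out); sf(); snap('wrist','w_push')
a,bb=load('w_slide')['im'],load('w_push')['im']
o=np.hstack([cv2.resize(i[100:280,130:480,::-1],None,fx=1.14,fy=1.5) for i in (a,bb)]); cv2.imwrite('pics/cmp.png',cv2.resize(load('w_push')['im'][100:300,130:480,::-1],None,fx=2.2,fy=2.2,interpolation=cv2.INTER_CUBIC))
E
```

```text
base 0.1064131279267927
[(1, np.float64(1.06), np.float64(-0.48)), (2, np.float64(2.18), np.float64(-0.5)), (3, np.float64(3.14), np.float64(-0.27)), (4, np.float64(4.11), np.float64(-1.18)), (5, np.float64(5.09), np.float64(-1.09)), (6, np.float64(6.09), np.float64(-1.34)), (7, np.float64(6.95), np.float64(-1.79)), (8, np.float64(7.62), np.float64(-3.34)), (9, np.float64(8.5), np.float64(-3.68)), (10, np.float64(9.39), np.float64(-4.74)), (11, np.float64(10.3), np.float64(-4.97)), (12, np.float64(11.18), np.float64(-5.84))]
 t 24.73 F-frame mm [11.18  1.08 55.34] f [-5.5 -0.3  7.8] Mz 0.01 w 0.0255
```

View pics/cmp.png

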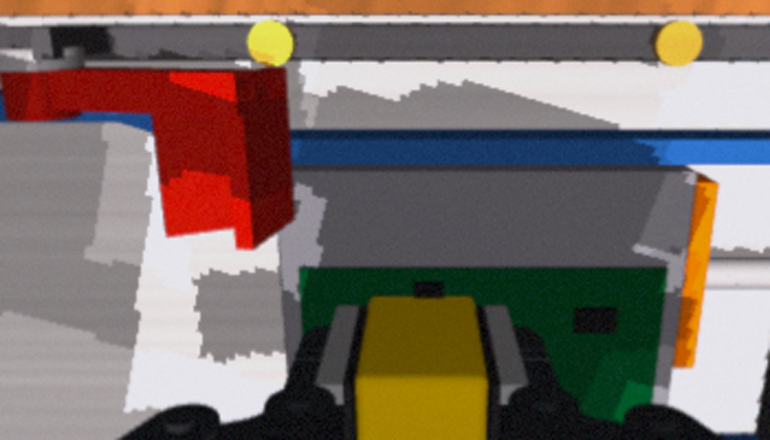

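View: the pad at (700,270) is touching the leading edge. The toe's corner at (245,245) is still level with the carrier's rear edge, so it hasn't dropped. Pad contact was at TCP x of about 7, so the fall should come at about 15–16 and the hard stop at about 20. I'll continue in 0.5 mm steps and watch the red blob.

```bash
python3 - <<'E'
from h import *
zb=.0553
Y=lambda x: .00077+np.tan(np.radians(.15))*(x+.112)
c,n=np.cos(FH),np.sin(FH)
def red(k):
    im,_=snap('wrist',k); im=im.astype(int)
    m=(im[...,0]>70)&(im[...,1]<45)&(im[...,2]<45); m[250:]=0; v,u=np.nonzero(m); p=inF(r.read_state()['eef_pos'])[0]
    return len(u),u.min(),u.max(),v.max(),round(v.mean(),1)
print(red('w_p0')); x=.012
for i in range(12):
    x+=.0005
    hit=r.move_straight(fw(x,Y(x),zb),Q2,speed=.01,max_force=9); r.hold(.15); s=r.read_state(); f=s['contact_force']; p=inF(s['eef_pos'])[0]
    rd=red(f'w_p{i+1}'); print(round(x*1e3,1),p,round(f[0]*c+f[1]*n,1),round(f[2],1),rd)
    if p>16.2 or f[0]*c+f[1]*n<-9.5: break
cv2.imwrite('pics/cmp2.png',cv2.resize(load(f'w_p{i+1}')['im'][100:300,130:480,::-1],None,fx=2.2,fy=2.2,interpolation=cv2.INTER_CUBIC))
print(r.read_state()['time_s'])
E
```

```text
(5789, np.int64(130), np.int64(449), np.int64(212), np.float64(161.8))
12.5 11.49 -5.2 7.9 (5795, np.int64(130), np.int64(262), np.int64(211), np.float64(161.8))
13.0 11.92 -5.9 8.1 (5784, np.int64(129), np.int64(261), np.int64(211), np.float64(161.8))
13.5 12.37 -6.3 7.6 (5789, np.int64(128), np.int64(449), np.int64(211), np.float64(161.7))
14.0 12.83 -6.4 7.9 (5789, np.int64(127), np.int64(449), np.int64(211), np.float64(161.8))
14.5 13.25 -8.2 6.9 (5822, np.int64(126), np.int64(449), np.int64(212), np.float64(161.8))
15.0 13.69 -7.4 7.7 (5824, np.int64(125), np.int64(258), np.int64(211), np.float64(161.7))
15.5 14.18 -8.4 8.2 (5816, np.int64(124), np.int64(448), np.int64(211), np.float64(161.8))
16.0 14.73 -7.4 8.3 (5408, np.int64(123), np.int64(255), np.int64(210), np.float64(161.2))
16.5 15.15 -8.0 8.5 (5279, np.int64(122), np.int64(254), np.int64(210), np.float64(160.9))
17.0 15.51 -8.0 8.6 (5298, np.int64(121), np.int64(449), np.int64(210), np.float64(160.9))
17.5 15.99 -8.6 9.6 (4658, np.int64(120), np.int64(449), np.int64(204), np.float64(157.9))
18.0 16.43 -9.0 9.0 (4675, np.int64(119), np.int64(448), np.int64(204), np.float64(157.7))
30.225
```

View pics/cmp2.png

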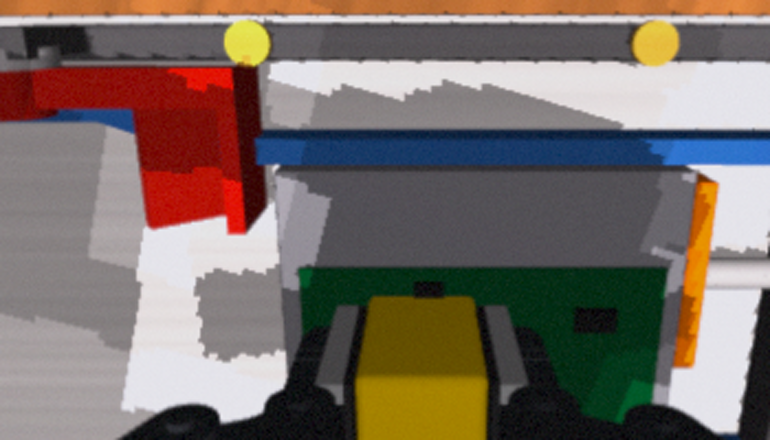

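View: the catch has dropped. The red area fell sharply at x=16.0, the toe tip has moved from (245,245) to (237,232), and there is a visible gap to the carrier's rear edge. Now I'll ease back, release and check.

```bash
python3 - <<'E'
from h import *
Y=lambda x: .00077+np.tan(np.radians(.15))*(x+.112)
x=.0145; zb=.0554
r.move_straight(fw(x,Y(x),zb),Q2,speed=.01,max_force=12); r.hold(.2); sf('eased')
command_gripper(.042,20); r.hold(.3); s=sf('open')
p=np.array(s['eef_pos']); r.move_straight(p+[0,0,.06],Q2,speed=.06); r.move_straight(p+[0,0,.16],Q2,speed=.15)
r.reach(fw(-.03,-.02,.25),Q2); r.hold(.4); sf('away')
snap('wrist','w_end'); snap('top','top_end')
a=cv2.resize(load('w_end')['im'][90:290,150:500,::-1],None,fx=2.2,fy=2.2,interpolation=cv2.INTER_CUBIC); cv2.imwrite('pics/end1.png',a)
E
```

```text
eased t 30.93 F-frame mm [13.7   1.04 55.37] f [-4.1 -0.7  5.9] Mz 0.06 w 0.0257
open t 31.53 F-frame mm [14.53  1.12 55.34] f [-0.5 -0.1  0.6] Mz -0.01 w 0.0421
away t 34.25 F-frame mm [-29.84 -19.66 249.2 ] f [-1.   0.1 -0.8] Mz -0.0 w 0.042
```

View pics/end1.png

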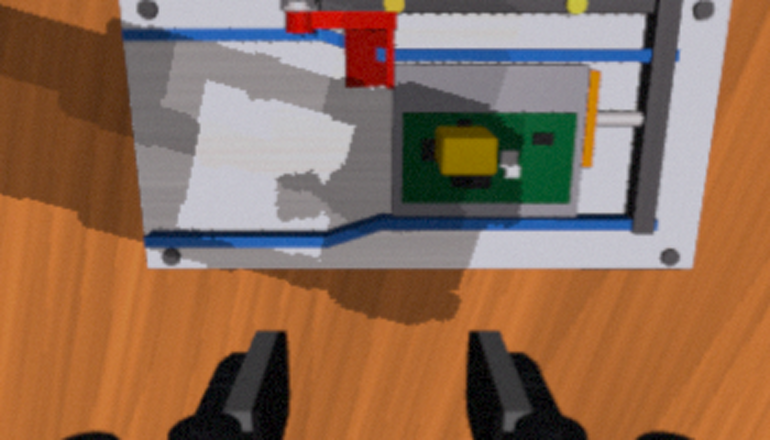

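View: the toe's rear face at (393,85) sits right behind the carrier's rear edge at (393,90–215), with the pad pressed at (590,118) and the carrier flat and square. I'll check the catch height by depth and the bystanders by image difference, then hand in.

```bash
python3 - <<'E'
from h import *
a,b=load('top0'),load('top_end')
for n,(u0,u1,v0,v1) in dict(bowl=(148,200,180,230),bottle=(474,530,225,258),boards=(465,497,133,176)).items():
    d=np.abs(a['im'][v0:v1,u0:u1].astype(int)-b['im'][v0:v1,u0:u1]).mean(); s=np.abs(a['d'][v0:v1,u0:u1]-b['d'][v0:v1,u0:u1]); print(n,d.round(2),np.median(s))
for k in ('w_fix','w_p0','w_end'):
    z=load(k); im=z['im'].astype(int); C=cloud(z); m=(im[...,0]>70)&(im[...,1]<45)&(im[...,2]<45); m[250:]=0
    P=C[m]; f=np.array([inF(p) for p in P]); s=(f[:,1]>34)&(f[:,1]<70)&(f[:,0]>-80)&(f[:,0]<0); print(k,'red z mm pct50/90/97',np.percentile(f[s,2],[50,90,97]).round(1),'xmax',np.percentile(f[s,0],98))
z=load('w_end');C=cloud(z); g=[C[90+int(v/2.2),150+int(u/2.2)] for u,v in [(420,80),(570,80),(398,190),(580,195)]]; print('carrier top',[inF(p).tolist() for p in g])
E
```

```text
bowl 36.96 0.5793097
bottle 9.13 0.001422584
boards 7.4 0.0015233159
w_fix red z mm pct50/90/97 [35.2 40.1 41.5] xmax -23.5932
w_p0 red z mm pct50/90/97 [40.7 46.4 48.1] xmax -19.1
w_end red z mm pct50/90/97 [34.9 40.2 41.9] xmax -23.0142
carrier top [[-8.95, 32.95, 21.17], [68.51, 33.2, 20.11], [-19.47, -24.33, 21.0], [82.74, -29.88, 6.51]]
```

```bash
python3 - <<'E'
from h import *
r.finish_job(); print('done')
E
```

```text
the job is handed in; nothing more can be done
done
```

The carrier is locked in the fixture and the job is handed in; the robot clock read 34 s at the last check before that.

I gripped the grey carrier across the long faces of its yellow block and set it in the wide entry. I felt both rails lightly to find the centre line, then slid the carrier in so its own edge lifted the catch. I pushed against the spring pad in 1 mm and then 0.5 mm steps. The catch fell at about TCP x = 16 mm in the fixture's frame, with about 8.6 N along the channel. I pushed 0.4 mm further, reaching 9 N, still about 3 mm short of the estimated hard stop. Then I eased back, opened the gripper and moved clear.

**Last checks:**
- **Catch:** it is back at its initial height (35/40/42 mm, compared with 35/40/41 mm before and 41/46/48 mm while riding on the carrier). Its face lines up with the carrier's rear edge.
- **Carrier:** it lies flat, with three of four points on its top measuring 20–21 mm against 22 mm expected. The fourth read 6.5 mm, most likely because the sample missed the edge and hit the bed.
- **Bottle and boards:** their depth is unchanged to within 1.5 mm.
- **Bowl:** I could not confirm it in the last top view because the arm hid it. The gripper did not work near it.

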